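Fit the mesh filter frame under the lip of the bench air filter unit

TASK

Fit the mesh filter frame into the open well of the low white filter unit: take it by its grip bar, hook one short edge under the metal lip at the end of the well, then swing the other end down so that the frame lies flat on the floor of the well, and let go. There is also a solid blank plate with the same grip bar: leave that one where it lies.

Things in the scene. Friction and masses are not known exactly. Their poses are not given: they have to be found in the camera images.
- mesh_frame_grip (a point): Loose mesh filter frame, 0.15-0.27 kg: aluminium rim with wire mesh, 120 (x) x 90 (y) x 8 mm thick, lying flat; same either way round. Above its middle, along y, is a dark grey grip bar on two posts: 64 long (y), 14 thick (x), 24 mm high, spanning 46 to 70 mm above the frame's underside. Point: centre of the bar, 58 mm above the underside's centre; z points up out of the frame.
- blank_plate_grip (a point): Loose solid aluminium plate without mesh, otherwise the same size with the same dark grey grip bar; not to be used. Point: centre of its bar, 58 mm above its underside. Which of the two lies left and which right varies.
- filter_unit: Fixed low white filter unit, 180 (x) x 150 (y) x 60 mm. Origin: centre of its underside; +x points to its lip end, roughly away from the robot. Open well in its top, centred on the origin: 140 (x) x 110 (y) mm, floor at z = 30 mm; near and side walls 20 mm thick, up to z = 50 mm. With the frame seated its bar centre is within 10 mm of x = y = 0, at z = 88 mm.
- lip_edge (a point): Middle of the lower free edge of the unit's flat aluminium lip, 55 mm above the unit's underside, 40 mm from its origin along x; axes as the unit. The lip is 5 mm thick and covers the last 30 mm of the well, to its far wall, over the full width. The frame does not go in level: slide its edge under the lip tilted 10 to 18 degrees, lip end down, then turn it flat.

How it is judged:
By the outcome, as a careful person would: the job done as asked, in the order asked, and still so for the second after the job is handed in, with the robot touching nothing.
It also fails if it takes over 38 s, if anything falls off the work surface, if the arm or the gripper's body presses on something with over 40 N, if the wrist force passes 120 N, or if a joint passes its speed limit or range.

ROBOT

A 6-joint arm with a two-finger parallel gripper is mounted at the origin on a cart in front of the work surface, level with it; the furniture and walls round the work are solid. World frame = base frame: x ahead of the robot, y to its left, z up, the work surface at z = 0. Lengths are in m, angles in degrees, forces in N, time in s.
With the tool pointing down it reaches from about 0.4 to 0.825 m from the base axis. Payload 7 kg.
Tool frame: the origin (TCP) lies at the very end of the fingers, on their centre line; the grasp point (between the pads) lies 19 mm behind it; z points along the fingers, y is the line along which they close (so a half turn about z gives the same grasp; the last joint's range is limited). The gripper opens to 88 mm and grips with 3 to 60 N. Pads are 19 mm wide; open, the fingers measure 130 mm over their backs; the gripper's body (78 mm by 193 mm) begins 47 mm behind the grasp point.
Start: joints at [-49.899, 20.546, 0.682, 0, -70.136, -16.507], TCP at [0.27, -0.619, 0.227] pointing down, gripper open.
Joint ranges: [-176.03, 176.03], [-82.01, 121.73], [-58.28, 71.71], [-173.87, 95.51], [-174.79, -0.11], [-173.66, 173.66]. Speed limits (degrees/s): [136.94, 136.94, 172.46, 180, 180, 180].

INTERFACE

Orientations are given as [roll, pitch, yaw] about the fixed x, y, z axes, in that order (R = Rz(yaw) Ry(pitch) Rx(roll)).
In Python, from plant import ctrl, viewer gives the robot as it stands.
- The arm moves only by the tool servo_tool, never from a script. Its argument "rows" is a list of rows, each a list of 6 numbers: the shift along the world's x, y, z in mm, then the turn, a rotation vector about the world's x, y, z in degrees. A call has 1 to 5 rows; each row shifts and turns the commanded pose from where the row before left it; what a row does not reach is not made up. A row lasts 1/12 s, in which the tool goes at most 41.7 mm and 7.16 degrees, less where a joint would pass 70% of its speed; a pose out of reach is approached as far as the arm can. A call is refused whole if a number of a shift passes 41.7 or a number of a turn 7.16, either way. A call with a gripper value outside its range is refused whole. "fingers" is the finger opening in mm, from 0 to 87.6, set as the call begins (left out, the last holds). The fingers move at their own pace and stop on an object; the grip force is fixed at half the most. Time passes only in rows, so rows that do not move let the fingers close. It gives the time, the measured TCP pose, the force and the opening at its end, in the units of the state.
- ctrl.get_obs(): the state, without advancing time (a new reading comes with each control period).
- viewer.snapshot(name): name is "side" or "top"; returns (picture, depth): 384x512x3 uint8, red, green, blue; 384x512 float32, m along the optical axis (not along the pixel's ray), 0 where there is no reading.
- viewer.calibration(name): a dict with "fx", "fy", "cx", "cy" (pixels), "origin" and "rotation" of the camera in the world. Camera axes: x right, y up, looking along -z (the intrinsics and any distortion apply to the point x, -y, -z); pixel columns grow to the right and rows downward; lengths in m; the calibration is good to about 2 mm. A picture is of the moment at which its call begins. calibration takes no time and is no camera call.
- ctrl.close_job(): hands the job in, once; it reports no verdict.
The state is a dict: "clock": time; "joint_pos": joint angles; "qvel": joint speeds; "tau": joint torques, N m; "tool_pos": TCP position; "orientation": TCP orientation; "force": force on the tool from outside, world axes, zero at the start; "moment": the same for the moment, N m; "opening": finger opening in m.
Only numpy, scipy, OpenCV 4.12 (cv2) and the standard library are available. Lean on these libraries where they do the work, as an engineer would, in place of code of your own. Each camera call takes 0.05 s, during which the arm holds its last target. There are 200 camera calls.

## Working session

There is one attempt and no reset: what is moved stays moved. The work goes in short steps, Python scripts to look and compute and a tool call to move; the robot and the scene stay as the last step left them, time stands still between calls to the robot, and variables do not carry over. Pictures are saved under pics/ and viewed, on a budget of 10 in all, crops included, one or two more only if the job needs it, and the job is handed in when it is done.

Besides the shell and the picture viewer there is one more tool, called after "Request:" in YAML: its name, and indented under it one key for each argument. servo_tool: Moves the arm, as the interface text tells. Its arguments: {"type":"object","properties":{"rows":{"type":"array","items":{"type":"array","items":{"type":"number"}}},"fingers":{"type":"number"}},"required":["rows"]}

```bash
mkdir -p pics; ls; cat > h.py <<'E'
import numpy as np, cv2
from plant import ctrl, viewer
def snap(n,tag):
    im,d=viewer.snapshot(n); cv2.imwrite(f'pics/{tag}.png',im[...,::-1]); np.savez(f'pics/{tag}.npz',im=im,d=d); return im,d
def pts(n,d):
    c=viewer.calibration(n); v,u=np.mgrid[:d.shape[0],:d.shape[1]]
    P=np.stack([(u-c['cx'])/c['fx']*d,-(v-c['cy'])/c['fy']*d,-d],-1)
    W=P@np.array(c['rotation']).T+np.array(c['origin']); W[d==0]=np.nan; return W
E
python3 - <<'E'
from h import *
for n in('top','side'):
    print(n,viewer.calibration(n)); im,d=snap(n,n+'0'); print((d>0).mean())
a=cv2.imread('pics/top0.png');b=cv2.imread('pics/side0.png')
cv2.imwrite('pics/both0.png',cv2.resize(np.vstack([a,b]),(400,600)) if 0 else np.hstack([cv2.resize(a,(400,300)),cv2.resize(b,(400,300))]))
print(ctrl.get_obs())
E
```

```text
pics
top {'fx': 367.06411728965804, 'fy': 367.06411728965804, 'cx': 249.17581190507744, 'cy': 191.52392754446458, 'origin': array([0.47538462, 0.00783322, 0.98927912]), 'rotation': array([ 2.83940634e+00,  4.46676329e-02, -9.11604895e+01])}
0.996124267578125
side {'fx': 409.6597270906354, 'fy': 409.6597270906354, 'cx': 248.68569012808146, 'cy': 192.41579848450823, 'origin': array([0.59074485, 0.84546557, 0.84681921]), 'rotation': array([ 47.37840136,  -1.15119918, 177.32612877])}
0.9923756917317709
{'clock': 0.1, 'joint_pos': array([-4.99002218e+01,  2.05882753e+01,  6.40425045e-01, -1.77916778e-02,
       -7.01362982e+01, -1.65054649e+01]), 'qvel': array([-0.05597381, -0.11923714,  0.11025888,  0.01263039, -0.00319594,
       -0.13227675]), 'tau': array([-9.47032167e-04, -5.84159231e+01,  2.93752599e+01,  7.01544598e+00,
        1.01544600e-02, -5.07614857e-05]), 'tool_pos': array([ 0.26996535, -0.61819555,  0.2257162 ]), 'orientation': array([ 1.79914567e+02, -7.87232680e-03, -1.56411738e+02]), 'force': array([0.10404837, 0.24171799, 0.68039934]), 'moment': array([-0.06233841,  0.03313021, -0.03336564]), 'opening': 0.0878490671930725}
```

View pics/top0.png

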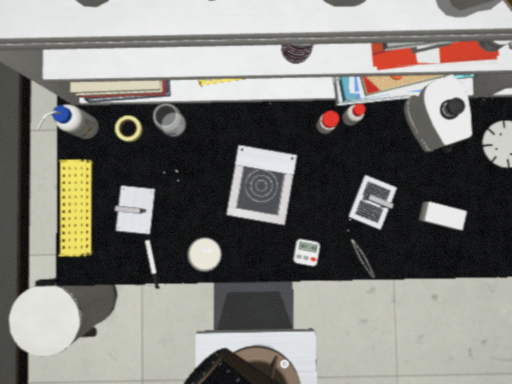

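View pics/side0.png

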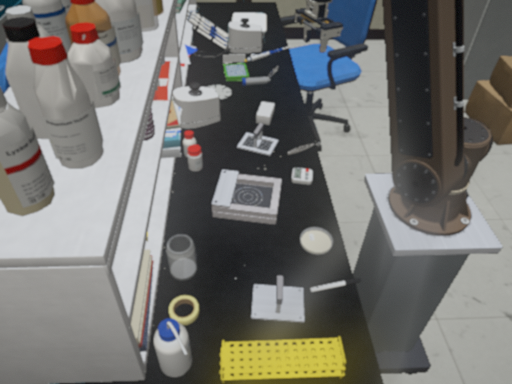

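The top view shows the mesh frame on the right at about (373,201), with its bar at (381,202). The blank plate is on the left at about (134,210), and the unit sits at (262,185) with its lip at the upper (+x) end. The side view agrees: mesh frame at (258,143), unit at (247,197), blank at (278,302).

```bash
cat > /tmp/p.py <<'E'
s=open('h.py').read().replace("np.array(c['rotation']).T","Rotation.from_euler('xyz',c['rotation'],degrees=True).as_matrix().T").replace("import numpy","from scipy.spatial.transform import Rotation\nimport numpy",1)
open('h.py','w').write(s)
E
python3 /tmp/p.py; python3 - <<'E'
from h import *
def rect(P,m,name):
    p=P[m]; 
    if len(p)<10: print(name,len(p)); return
    r=cv2.minAreaRect((p[:,:2]*1000).astype(np.float32)); print(name,len(p),'z',np.round(np.median(p[:,2])*1000,1),'c',np.round(r[0],1),'size',np.round(r[1],1),'ang',round(r[2],1))
for n in('top','side'):
    f=np.load(f'pics/{n}0.npz'); P=pts(n,f['d']); x,y,z=np.moveaxis(P,-1,0)
    im=f['im'].astype(int)
    if n=='top': wins={'mesh':(340,400,170,235),'unit':(222,302,140,230),'blank':(108,162,180,240)}
    else: wins={'mesh':(232,285,95,160),'unit':(207,288,165,228),'blank':(248,310,270,325)}
    v,u=np.mgrid[:384,:512]
    t=(z<.02)&(abs(x-.5)<.2)&(abs(y)<.35)
    print(n,'table z',np.nanmedian(z[t&(im.max(-1)<40)]))
    for k,(a,b,c,e) in wins.items():
        w=(u>a)&(u<b)&(v>c)&(v<e)
        if k!='unit':
            rect(P,w&(z>.045)&(z<.085),k+' bar'); rect(P,w&(z>.062)&(z<.085),k+' bartop')
            rect(P,w&(z>.004)&(z<.02)&(im.max(-1)>110),k+' plate')
        else:
            rect(P,w&(z>.040)&(z<.075),k+' top'); rect(P,w&(z>.0535)&(z<.075),k+' lip'); rect(P,w&(z>.022)&(z<.037),k+' floor')
            print(np.histogram(z[w],bins=np.arange(-.01,.08,.005)))
for n,b in(('top',(222,400,140,240)),('side',(200,310,90,230))):
    im=cv2.imread(f'pics/{n}0.png')[b[2]:b[3],b[0]:b[1]]; cv2.imwrite(f'pics/c_{n}.png',cv2.resize(im,None,fx=3.9,fy=3.9,interpolation=cv2.INTER_CUBIC))
E
```

```text
top table z -0.0006667820325202412
mesh bar 174 z 68.4 c [ 490.5 -321.1] size [63.6 14.5] ang 66.8
mesh bartop 149 z 68.9 c [ 490.4 -321.1] size [63.4 14.5] ang 66.8
mesh plate 701 z 7.3 c [ 490.5 -321.5] size [ 91.3 120. ] ang 66.5
unit top 2290 z 55.1 c [539.  -24.3] size [149.9 180.3] ang 78.9
unit lip 1160 z 59.4 c [541.2 -25.1] size [149.8 176.1] ang 79.1
unit floor 1822 z 29.8 c [515.1 -17.8] size [114.2 135.4] ang 78.8
(array([  18, 1826, 1039,    3,    0,    0,    7,  985,  827,   11,   16,
        770,  358,  719,  427,    0,    0]), array([-0.01 , -0.005,  0.   ,  0.005,  0.01 ,  0.015,  0.02 ,  0.025,
        0.03 ,  0.035,  0.04 ,  0.045,  0.05 ,  0.055,  0.06 ,  0.065,
        0.07 ,  0.075]))
blank bar 158 z 68.5 c [482.7 313.5] size [64.2 13.9] ang 83.1
blank bartop 144 z 68.7 c [482.7 313.5] size [64.2 13.9] ang 83.1
blank plate 1307 z 7.1 c [482.8 313.2] size [ 90.6 119.7] ang 83.2
side table z 9.395015109797678e-05
mesh bar 89 z 66.5 c [ 489.9 -317.6] size [64.7 14.7] ang 67.1
mesh bartop 55 z 68.6 c [ 489.5 -318.9] size [61.9 13.9] ang 67.6
mesh plate 366 z 7.4 c [ 453.6 -399.4] size [272.  121.2] ang 65.2
unit top 1513 z 51.3 c [538.3 -21.2] size [155.6 180.4] ang 78.9
unit lip 645 z 59.9 c [540.4 -21.2] size [153.3 175.7] ang 78.4
unit floor 1126 z 30.4 c [538.5 -14.7] size [143.  181.8] ang 79.8
(array([   6, 1041,  945,   31,   74,   84,   81,  427,  601,  130,  130,
        443,  312,  339,  288,    1,    0]), array([-0.01 , -0.005,  0.   ,  0.005,  0.01 ,  0.015,  0.02 ,  0.025,
        0.03 ,  0.035,  0.04 ,  0.045,  0.05 ,  0.055,  0.06 ,  0.065,
        0.07 ,  0.075]))
blank bar 191 z 69.1 c [481.9 316. ] size [65.9 13.9] ang 84.6
blank bartop 162 z 69.4 c [481.9 315.7] size [65.1 13.5] ang 84.1
blank plate 1574 z 8.0 c [481.5 316.3] size [ 93.3 119.9] ang 83.2
```

View pics/c_top.png

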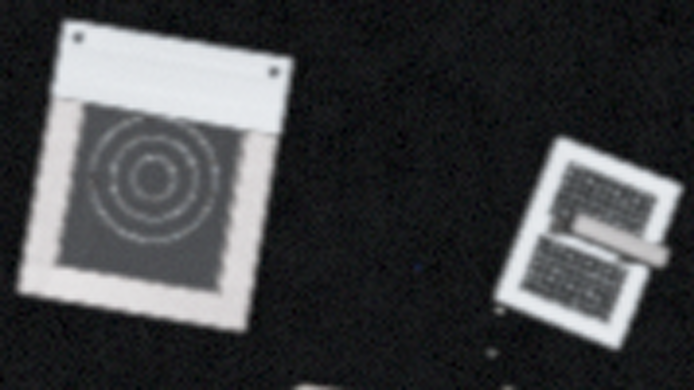

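Both views agree on heights and sizes:

| Item | Centre (mm) | Yaw | Measured size (mm) |
|---|---|---|---|
| Mesh frame bar | (490, -320.5) | -23.2° | 64 x 14, top at 69 |
| Unit | (539, -23.5) | -11.1° | 180 x 150 |

I'll check where the shelf is and move above the bar.

```bash
python3 - <<'E'
from h import *
for n in('top','side'):
    P=pts(n,np.load(f'pics/{n}0.npz')['d']); x,y,z=np.moveaxis(P,-1,0)
    for lo,hi in((.09,.2),(.2,.35),(.35,.6),(.6,.9)):
        for a,b in((-.5,-.2),(-.2,.15)):
            m=(z>lo)&(z<hi)&(y>a)&(y<b)&(x>.45)
            print(n,lo,a,m.sum(),'xmin',np.round(np.nanpercentile(x[m],[0,2]),3) if m.sum() else '')
    m=(z>.02)&(z<.3)&(x>.25)&(x<.6)&(y<-.38); print('right objs',z[m].max() if m.any() else 0)
E
```

```text
top 0.09 -0.5 5676 xmin [0.624 0.638]
top 0.09 -0.2 4730 xmin [0.77  0.771]
top 0.2 -0.5 2695 xmin [0.773 0.781]
top 0.2 -0.2 504 xmin [0.788 0.79 ]
top 0.35 -0.5 5880 xmin [0.764 0.765]
top 0.35 -0.2 9512 xmin [0.764 0.765]
top 0.6 -0.5 0 xmin 
top 0.6 -0.2 0 xmin 
right objs 0.041236181666822636
side 0.09 -0.5 1742 xmin [0.624 0.639]
side 0.09 -0.2 1601 xmin [0.77 0.77]
side 0.2 -0.5 444 xmin [0.775 0.779]
side 0.2 -0.2 200 xmin [0.781 0.79 ]
side 0.35 -0.5 1447 xmin [0.764 0.764]
side 0.35 -0.2 10732 xmin [0.764 0.765]
side 0.6 -0.5 0 xmin 
side 0.6 -0.2 0 xmin 
right objs 0.2999704772214635
```

Request:
servo_tool:
  rows:
    - [22, 29.8, 0, 0, 0, 4.32]
    - [22, 29.8, 0, 0, 0, 4.32]
    - [22, 29.8, 0, 0, 0, 4.32]
    - [22, 29.8, 0, 0, 0, 4.32]
    - [22, 29.8, 0, 0, 0, 4.32]
  fingers: 60

```text
clock: 0.52
tool_pos: [0.3806, -0.468, 0.2262]
orientation: [180.0, 0.0, -134.6]
force: [1.8, -0.5, -0.3]
opening: 0.0621
```

Request:
servo_tool:
  rows:
    - [22, 29.8, -8, 0, 0, 4.32]
    - [22, 29.8, -10, 0, 0, 4.32]
    - [22, 29.8, -10, 0, 0, 4.32]
    - [22, 29.8, -15, 0, 0, 4.32]
    - [22, 29.8, -20, 0, 0, 4.32]

```text
clock: 0.93
tool_pos: [0.4913, -0.3194, 0.1642]
orientation: [-179.9, 0.0, -113.0]
force: [0.7, -1.2, -0.3]
opening: 0.0596
```

Request:
servo_tool:
  rows:
    - [0, 0, -20, 0, 0, 0]
    - [0, 0, -20, 0, 0, 0]
    - [0, 0, 0, 0, 0, 0]
    - [0, 0, 0, 0, 0, 0]

```text
clock: 1.27
tool_pos: [0.4892, -0.3206, 0.1229]
orientation: [179.8, -0.0, -113.2]
force: [0.6, -0.5, 1.1]
opening: 0.0599
```

Request:
servo_tool:
  rows:
    - [0, 0, -25, 0, 0, 0]
    - [0, 0, -25, 0, 0, 0]
    - [0, 0, -20, 0, 0, 0]
    - [0, 0, -14, 0, 0, 0]
    - [0, 0, 0, 0, 0, 0]

```text
clock: 1.68
tool_pos: [0.4886, -0.3211, 0.0383]
orientation: [179.8, -0.0, -113.3]
force: [0.3, 0.7, -0.4]
opening: 0.0597
```

Request:
servo_tool:
  rows:
    - [0, 0, 0, 0, 0, 0]
    - [0, 0, 0, 0, 0, 0]
    - [0, 0, 0, 0, 0, 0]
    - [0, 0, 0, 0, 0, 0]
    - [0, 0, 0, 0, 0, 0]
  fingers: 0

```text
clock: 2.1
tool_pos: [0.4905, -0.3211, 0.0408]
orientation: [-179.9, 0.0, -113.2]
force: [0.2, -0.2, 0.0]
opening: 0.0322
```

Request:
servo_tool:
  rows:
    - [0, 0, 0, 0, 0, 0]
    - [0, 0, 0, 0, 0, 0]
    - [0, 0, 0, 0, 0, 0]

```text
clock: 2.35
tool_pos: [0.49, -0.3209, 0.0399]
orientation: [-180.0, 0.0, -113.2]
force: [-0.9, 0.4, 2.1]
opening: 0.0136
```

Request:
servo_tool:
  rows:
    - [0, 0, 20, 0, 0, 0]
    - [0, 0, 30, 0, 0, 0]
    - [0, 0, 35, 0, 0, 0]
    - [0, 0, 35, 0, 0, 0]
    - [0, 0, 20, 0, 0, 0]

```text
clock: 2.77
tool_pos: [0.4908, -0.3213, 0.1835]
orientation: [-179.8, -0.0, -113.2]
force: [1.2, -0.1, -1.4]
opening: 0.0135
```

Request:
servo_tool:
  rows:
    - [1, 10, 0, 0, 0, 0.4]
    - [2, 20, 0, 0, 0, 0.8]
    - [2.8, 30, 0, 0, 0, 1.2]
    - [2.8, 30, 0, 0, 0, 1.2]
    - [2.8, 30, 0, 0, 0, 1.2]

```text
clock: 3.18
tool_pos: [0.5003, -0.1994, 0.1786]
orientation: [179.9, 0.0, -108.4]
force: [0.5, 0.0, -2.7]
opening: 0.0139
```

Request:
servo_tool:
  rows:
    - [2.8, 30, 0, 0, 0, 1.2]
    - [2.8, 30, 0, 0, 0, 1.2]
    - [2.8, 30, 0, 0, 0, 1.2]
    - [2.8, 30, 0, 0, 0, 1.2]
    - [2.8, 30, 0, 0, 0, 1.2]

```text
clock: 3.6
tool_pos: [0.5144, -0.0492, 0.1788]
orientation: [179.9, -0.0, -102.3]
force: [0.4, -0.1, -2.1]
opening: 0.0136
```

Request:
servo_tool:
  rows:
    - [1.6, 20, 0, 0, 0, 0.8]
    - [1, 11.6, 0, 0, 0, 0.5]
    - [0, 0, 0, 0.67, 3.43, 0]
    - [0, 0, 0, 0.67, 3.43, 0]
    - [0, 0, 0, 0.67, 3.43, 0]

```text
clock: 4.02
tool_pos: [0.5174, -0.0186, 0.1796]
orientation: [169.3, 0.0, -101.0]
force: [-0.0, -0.2, -2.8]
opening: 0.0135
```

Request:
servo_tool:
  rows:
    - [0, 0, 0, 0.67, 3.43, 0]
    - [0, 0, 0, 0, 0, 0]
    - [0, 0, 0, 0, 0, 0]
    - [0, 0, 0, 0, 0, 0]

```text
clock: 4.35
tool_pos: [0.5174, -0.0195, 0.179]
orientation: [166.0, -0.0, -101.1]
force: [-0.5, 0.4, -2.1]
opening: 0.0136
```

```bash
python3 - <<'E'
from h import *
o=ctrl.get_obs();print(o['clock'],o['tool_pos'],o['orientation'],o['opening'],o['force'])
im,d=snap('side','side1');snap('top','top1')
R=Rotation.from_euler('xyz',o['orientation'],degrees=True).as_matrix();print(R.round(3))
a=cv2.imread('pics/side1.png')[80:260,140:360];cv2.imwrite('pics/s1c.png',cv2.resize(a,None,fx=3.3,fy=3.3,interpolation=cv2.INTER_CUBIC))
E
```

```text
4.35 [ 0.51743411 -0.01952437  0.17903678] [ 1.66029959e+02 -3.75156099e-02 -1.01139032e+02] 0.013577975879659579 [-0.47435121  0.39437887 -2.14775913]
[[-0.193 -0.952 -0.237]
 [-0.981  0.188  0.046]
 [ 0.001  0.241 -0.97 ]]
```

View pics/s1c.png

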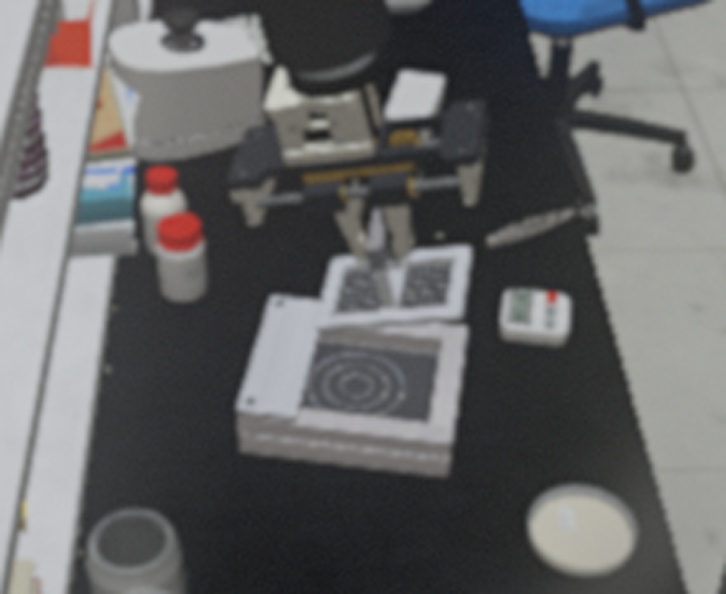

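The crop shows the frame held and hanging over the unit at about (395,285). Its lip-side end is lower and nothing is touching. I'll measure its pose in unit coordinates.

```bash
cat >> h.py <<'E'
O=np.array([.539,-.0235,0]); RU=Rotation.from_euler('z',-11.1,degrees=True).as_matrix()
def frame(tag,n='side'):
    f=np.load(f'pics/{tag}.npz'); P=pts(n,f['d']); U=(P-O)@RU*1000; o=ctrl.get_obs()
    T=(o['tool_pos']-O)@RU*1000; R=RU.T@Rotation.from_euler('xyz',o['orientation'],degrees=True).as_matrix()
    th=np.degrees(np.arctan2(-R[0,2],-R[2,2])); print('TCP unit',T.round(1),'tilt',th.round(2))
    Q=(U-T)@R  # tool coords: z down
    im=f['im'].astype(int)
    m=(abs(Q[...,2]-32+0)<6)&(abs(Q[...,0])<65)&(abs(Q[...,1])<80)&(im.min(-1)>100)&(U[...,2]>62 if T[2]>140 else True)
    q=Q[m]; r=cv2.minAreaRect(q[:,:2].astype(np.float32)); print(n,m.sum(),'top surf tool z',np.median(q[:,2]).round(1),'rect',r)
    A=np.c_[q[:,:2],np.ones(len(q))]; s=np.linalg.lstsq(A,q[:,2],rcond=None)[0]; print('slopes deg',np.degrees(s[:2]).round(2),'z at centre',s[2].round(2))
E
python3 - <<'E'
from h import *
frame('side1');frame('top1','top')
E
```

```text
TCP unit [-2.200e+01 -1.000e-01  1.799e+02] tilt 13.92
side 552 top surf tool z 33.7 rect ((-1.9826927185058594, 0.32302093505859375), (120.81488800048828, 93.62005615234375), 89.99469757080078)
slopes deg [-0.04 -0.14] z at centre 33.82
TCP unit [-2.200e+01 -1.000e-01  1.799e+02] tilt 13.92
top 163 top surf tool z 33.1 rect ((1.1724929809570312, -2.4885635375976562), (103.20780181884766, 89.45462799072266), 89.99615478515625)
slopes deg [0.19 1.16] z at centre 33.42
```

Request:
servo_tool:
  rows:
    - [0, 0, -20, 0, 0, 0]
    - [0, 0, -30, 0, 0, 0]
    - [0, 0, -25, 0, 0, 0]
    - [0, 0, -12, 0, 0, 0]
    - [0, 0, -4.5, 0, 0, 0]

```text
clock: 4.87
tool_pos: [0.5164, -0.0194, 0.0869]
orientation: [165.9, -0.1, -101.1]
force: [-0.4, 0.7, -2.3]
opening: 0.0135
```

Request:
servo_tool:
  rows:
    - [0, 0, 0, 0, 0, 0]
    - [0, 0, 0, 0, 0, 0]
    - [0, 0, 0, 0, 0, 0]

```text
clock: 5.12
tool_pos: [0.519, -0.0191, 0.0898]
orientation: [166.2, 0.0, -101.1]
force: [0.5, -0.5, -2.7]
opening: 0.0139
```

```bash
python3 - <<'E'
from h import *
snap('side','side2');frame('side2');print(ctrl.get_obs()['force'])
a=cv2.imread('pics/side2.png')[110:240,170:320];cv2.imwrite('pics/s2c.png',cv2.resize(a,None,fx=4,fy=4,interpolation=cv2.INTER_CUBIC))
E
```

```text
TCP unit [-20.6   0.4  89.7] tilt 13.83
side 696 top surf tool z 33.2 rect ((2.521831512451172, -3.92706298828125), (132.30491638183594, 130.86453247070312), 86.7252197265625)
slopes deg [0.14 0.43] z at centre 33.3
[ 0.55378153  0.23231359 -1.92508647]
```

View pics/s2c.png

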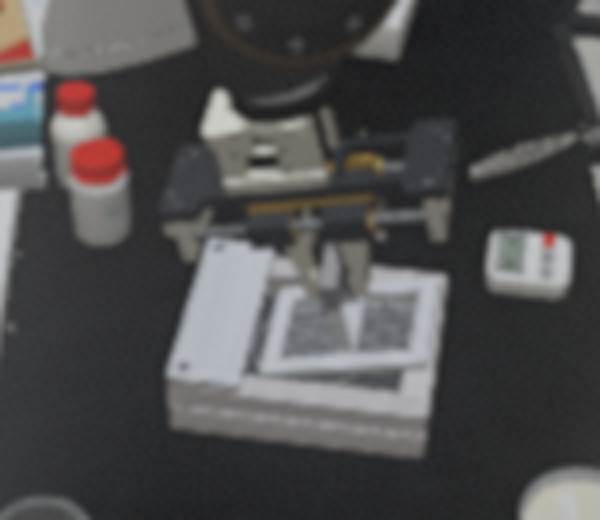

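The frame's low end sits in the well just short of the lip edge, at about (270,350) in the crop, with no contact force. Next is sliding it under.

Request:
servo_tool:
  rows:
    - [6.9, -1.3, -0.4, 0, 0, 0]
    - [6.9, -1.4, -0.4, 0, 0, 0]
    - [6.9, -1.3, -0.4, 0, 0, 0]
    - [6.9, -1.4, -0.4, 0, 0, 0]
    - [6.7, -1.3, -0.4, 0, 0, 0]

```text
clock: 5.58
tool_pos: [0.5532, -0.0262, 0.0861]
orientation: [166.0, -0.0, -101.1]
force: [-0.2, -0.6, -2.4]
opening: 0.0137
```

Request:
servo_tool:
  rows:
    - [0, 0, 0, 0, 0, 0]
    - [0, 0, 0, 0, 0, 0]
    - [0, 0, 0, 0, 0, 0]

```text
clock: 5.83
tool_pos: [0.5519, -0.026, 0.086]
orientation: [166.0, -0.0, -101.1]
force: [-0.3, -0.5, -2.7]
opening: 0.0138
```

```bash
python3 - <<'E'
from h import *
snap('side','side3');frame('side3');print(ctrl.get_obs()['force'])
a=cv2.imread('pics/side3.png')[110:240,170:320];cv2.imwrite('pics/s3c.png',cv2.resize(a,None,fx=4,fy=4,interpolation=cv2.INTER_CUBIC))
E
```

```text
TCP unit [13.1  0.  86.1] tilt 14.01
side 503 top surf tool z 33.7 rect ((-0.4511871337890625, 11.773506164550781), (128.97715759277344, 98.19805908203125), 0.205697163939476)
slopes deg [ 0.29 -0.63] z at centre 33.87
[-0.64759394 -0.41376881 -1.37479345]
```

View pics/s3c.png

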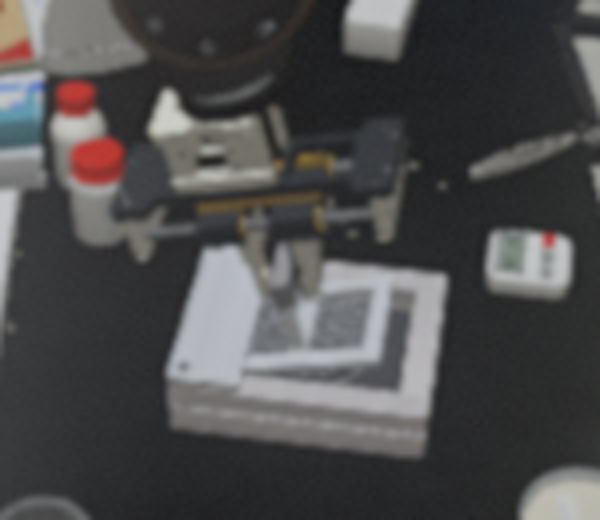

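The short edge is now under the lip: in the crop the lip covers the frame's left end at about (250,350), and there is no contact. Now I'll swing the near end down about that edge.

Request:
servo_tool:
  rows:
    - [-1.6, 0.3, -1.8, -0.34, -1.72, 0]
    - [-1.6, 0.3, -1.8, -0.34, -1.72, 0]
    - [-1.5, 0.3, -1.8, -0.34, -1.72, 0]
    - [-1.5, 0.3, -1.8, -0.34, -1.72, 0]

```text
clock: 6.22
tool_pos: [0.5457, -0.0247, 0.0791]
orientation: [173.1, -0.0, -101.1]
force: [0.1, 0.2, -2.2]
opening: 0.0134
```

Request:
servo_tool:
  rows:
    - [-1.4, 0.3, -1.8, -0.34, -1.72, 0]
    - [-1.4, 0.3, -1.8, -0.34, -1.72, 0]
    - [-1.3, 0.2, -1.9, -0.34, -1.72, 0]
    - [-1.3, 0.2, -1.9, -0.34, -1.72, 0]
    - [0, 0, 0, 0, 0, 0]

```text
clock: 6.63
tool_pos: [0.5385, -0.0238, 0.0716]
orientation: [-180.0, -0.0, -101.1]
force: [-0.6, 0.1, -3.4]
opening: 0.0138
```

Request:
servo_tool:
  rows:
    - [0, 0, 0, 0, 0, 0]
    - [0, 0, 0, 0, 0, 0]

```text
clock: 6.8
tool_pos: [0.5409, -0.0236, 0.0721]
orientation: [-180.0, -0.0, -101.1]
force: [-0.2, -0.1, -1.7]
opening: 0.0138
```

```bash
python3 - <<'E'
from h import *
snap('side','side4');frame('side4');print(ctrl.get_obs()['force'],ctrl.get_obs()['moment'])
E
```

```text
TCP unit [ 2.2  0.3 72. ] tilt -0.04
side 513 top surf tool z 33.5 rect ((5.181175231933594, 16.918136596679688), (113.35331726074219, 104.17939758300781), 89.94979095458984)
slopes deg [ 0.32 -1.04] z at centre 33.65
[-1.05458458  0.42465649 -1.83606707] [-0.03060544  0.08648464 -0.03867379]
```

Flat, about 1 mm above the floor and still hanging free. I'll lower it gently until it touches.

Request:
servo_tool:
  rows:
    - [0, 0, -0.6, 0, 0, 0]
    - [0, 0, -0.4, 0, 0, 0]
    - [0, 0, 0, 0, 0, 0]
    - [0, 0, 0, 0, 0, 0]

```text
clock: 7.18
tool_pos: [0.5407, -0.0239, 0.0705]
orientation: [-180.0, -0.0, -101.1]
force: [0.7, -0.3, -2.7]
opening: 0.0137
```

Request:
servo_tool:
  rows:
    - [0, 0, -0.5, 0, 0, 0]
    - [0, 0, 0, 0, 0, 0]
    - [0, 0, 0, 0, 0, 0]

```text
clock: 7.43
tool_pos: [0.5406, -0.0238, 0.0701]
orientation: [-180.0, -0.0, -101.1]
force: [0.7, -0.2, -2.3]
opening: 0.0141
```

Request:
servo_tool:
  rows:
    - [0, 0, -0.5, 0, 0, 0]
    - [0, 0, 0, 0, 0, 0]
    - [0, 0, 0, 0, 0, 0]

```text
clock: 7.68
tool_pos: [0.5407, -0.0238, 0.07]
orientation: [-179.9, -0.0, -101.1]
force: [-2.1, 0.4, 2.1]
opening: 0.0138
```

Request:
servo_tool:
  rows:
    - [0, 0, -0.5, 0, 0, 0]
    - [0, 0, 0, 0, 0, 0]
    - [0, 0, 0, 0, 0, 0]

```text
clock: 7.93
tool_pos: [0.5407, -0.0238, 0.0699]
orientation: [-179.9, -0.0, -101.1]
force: [-3.8, 0.8, 7.0]
opening: 0.0136
```

Contact reads +7 N, so the frame is resting on the floor. I'll release, rise and look.

Request:
servo_tool:
  rows:
    - [0, 0, 0.5, 0, 0, 0]
    - [0, 0, 0, 0, 0, 0]
    - [0, 0, 0, 0, 0, 0]
    - [0, 0, 0, 0, 0, 0]
    - [0, 0, 0, 0, 0, 0]
  fingers: 45

```text
clock: 8.35
tool_pos: [0.5407, -0.0238, 0.0696]
orientation: [-180.0, -0.0, -101.1]
force: [0.4, -0.7, -0.2]
opening: 0.0413
```

Request:
servo_tool:
  rows:
    - [0, 0, 5, 0, 0, 0]
    - [0, 0, 15, 0, 0, 0]
    - [0, 0, 30, 0, 0, 0]
    - [0, 0, 35, 0, 0, 0]
    - [0, 0, 35, 0, 0, 0]

```text
clock: 8.77
tool_pos: [0.5401, -0.024, 0.191]
orientation: [180.0, -0.1, -101.1]
force: [1.8, -0.2, -0.1]
opening: 0.0448
```

Request:
servo_tool:
  rows:
    - [-5, -30, 20, 0, 0, 0]
    - [-10, -38, 0, 0, 0, 0]
    - [-10, -38, 0, 0, 0, 0]
    - [-10, -38, 0, 0, 0, 0]
    - [-10, -38, 0, 0, 0, 0]

```text
clock: 9.18
tool_pos: [0.495, -0.2072, 0.2105]
orientation: [-179.9, -0.0, -101.1]
force: [0.3, 0.3, -0.0]
opening: 0.0453
```

Request:
servo_tool:
  rows:
    - [-10, -38, 0, 0, 0, 0]
    - [-10, -38, 0, 0, 0, 0]
    - [-5, -20, 0, 0, 0, 0]
    - [0, 0, 0, 0, 0, 0]
    - [0, 0, 0, 0, 0, 0]

```text
clock: 9.6
tool_pos: [0.4699, -0.3029, 0.2097]
orientation: [-180.0, -0.0, -101.3]
force: [0.4, -0.1, 0.5]
opening: 0.0451
```

```bash
python3 - <<'E'
from h import *
for n in('side','top'):
    im,d=snap(n,n+'5'); U=(pts(n,d)-O)@RU*1000; x,y,z=np.moveaxis(U,-1,0)
    m=(abs(x)<45)&(abs(y)<50)&(z>80)&(z<106); q=U[m]; r=cv2.minAreaRect(q[:,:2].astype(np.float32)); print(n,'bar',r,'topz',np.percentile(q[:,2],90))
    m=(x<35)&(x>-69)&(abs(y)<52)&(z>33)&(z<45)&(im.min(-1)>130); q=U[m]
    s=np.linalg.lstsq(np.c_[q[:,:2],np.ones(len(q))],q[:,2],rcond=None)[0]; print('rim z',np.median(q[:,2]),'xmin',np.percentile(q[:,0],1),'y',np.percentile(q[:,1],[1,99]),'slopes',np.degrees(s[:2]),s[2])
a=cv2.imread('pics/side5.png')[140:240,190:310];b=cv2.imread('pics/top5.png')[140:240,200:320]
cv2.imwrite('pics/c5.png',cv2.resize(np.hstack([a,b]),None,fx=3.3,fy=3.3,interpolation=cv2.INTER_CUBIC))
E
```

```text
side bar ((0.9161834716796875, 3.129720687866211), (61.51179885864258, 13.855901718139648), 89.71615600585938) topz 100.81333106393947
rim z 37.52975158537097 xmin -58.32846465922636 y [-45.05207561  45.97885421] slopes [-0.31621234  0.57902648] 37.25788838366925
top bar ((2.407413959503174, -1.3866939544677734), (14.053797721862793, 62.94938278198242), 0.3207375705242157) topz 100.88556664602801
rim z 36.898572334110085 xmin -57.008687737558965 y [-45.77068202  43.35178351] slopes [-0.28306193 -0.1076042 ] 36.78112443935464
```

View pics/c5.png

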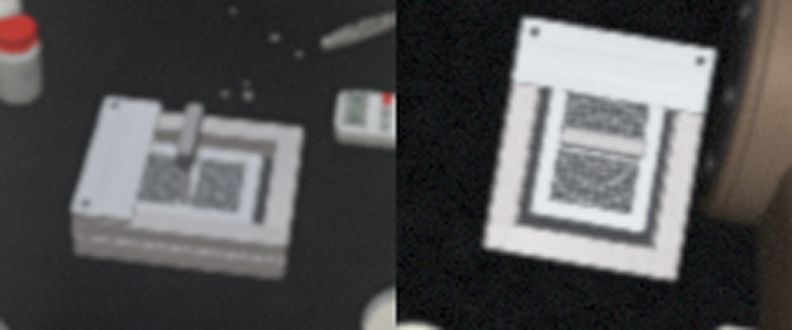

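The crops show the frame lying flat in the well with its far end under the lip and the gripper well clear. I'll hand the job in.

```bash
python3 -c "
from plant import ctrl
print(ctrl.close_job())"
```

```text
the job is handed in; nothing more can be done
None
```

The mesh filter frame is seated flat in the well with its far edge under the lip, and I handed the job in at about 9.7 s of the 38 s allowed. I took it by the grip bar, slid the edge under the lip at 14°, swung it down about that edge, lowered it until it rested on the floor, and let go. The blank plate was never approached.

Checks after letting go, in the unit's coordinates, with the gripper about 0.28 m away:
- **Bar position:** centre at about x = 1–2 mm, y = −1 to +3 mm, against the allowed 10 mm.
- **Height:** bar top about 101 mm, against a nominal 100 mm. The rim's top face is at about 37 mm, against a nominal 38 mm.
- **Tilt:** at most 0.6°, which is within measurement noise.
- **Forces:** readings between moves peaked at about 8 N, at touchdown.

The two cameras disagreed on the bar's y by about 4.5 mm, in line with their stated 2 mm calibration error. While the frame was held, its top face read about 1–2 mm lower than expected, and I allowed 1 mm for that. Once the edge was under the lip, the frame-outline fit was no use because the lip and the unit's own surfaces spoiled it. For the swing I relied on the tool pose and the force readings instead.

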